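# Rock the tube mixer into gear

### The arm

A 6-joint arm with a two-finger parallel gripper is mounted at the origin on the work surface. World frame = base frame: x ahead of the robot, y to its left, z up, the work surface at z = 0. Lengths are in m, angles in rad, forces in N, time in s.
With the tool pointing down it reaches from about 0.35 to 0.975 m from the base axis. Payload 17.4 kg.
Tool frame: the origin (TCP) lies midway between the tips of the shut fingers; the grasp point (between the pads) lies 19 mm behind it; z points along the fingers, y is the line along which they close (so a half turn about z gives the same grasp; the last joint's range is limited). The gripper opens to 85 mm and grips with 20 to 120 N. Pads are 22 mm wide; open, the fingers measure 114 mm over their backs; the gripper's body (76 mm by 85 mm) begins 54 mm behind the grasp point. The pads swing forward as they close: fully open they stand 13 mm farther back than shut.
Start: joints at [-0.038, 0.116, 1.442, -0, 1.584, -0.038], TCP at [0.675, -0, 0.231] pointing down, gripper open.
Joint ranges: [-2.83, 2.83], [-0.83, 2.19], [0.07, 2.5], [-1.14, 4.28], [0.01, 3], [-2.97, 2.97]. Speed limits (rad/s): [1.89, 1.89, 2.22, 3.14, 3.14, 3.14].

### API

Orientations are given as a unit quaternion [x, y, z, w].
In Python, from station import robot gives the robot as it stands.
- The arm moves only by the tool move_arm, never from a script. Its argument "targets" is a list of rows, each a list of 7 numbers: the shift along the tool's x, y, z in mm, then the turn, a rotation vector about the tool's x, y, z in rad, then the opening, from 0 (shut) to 1 (fully open). In form: [[dx, dy, dz, rx, ry, rz, grip], ...]. A call has 1 to 5 rows; each row is the pose to reach, as a shift and turn from the pose commanded when the call began, along the tool's axes at that moment; what a row does not reach only later rows make up. A row lasts 1/12 s, in which the tool goes at most 41.7 mm and 7.16 degrees, less where a joint would pass 70% of its speed; a pose out of reach is approached as far as the arm can. A call with a gripper value outside its range is refused whole. The fingers move at their own pace and stop on an object; "squeeze" is the grip in N (left out, the last holds). Time passes only in rows, so rows that repeat a pose let the fingers close. It gives the time, the measured TCP pose, the force, the opening and the grip force at its end, in the units of the state.
- robot.get_state(): the state, without advancing time (a new reading comes with each control period).
- robot.grab_frame(name): name is "scene" or "side" or "wrist"; returns a dict with "image" (420x560x3 uint8, blue, green, red), "fx", "fy", "cx", "cy" (pixels), "R" (3x3) and "t" (3): a world point X has camera coordinates R X + t. Camera axes: x right, y down, z forward; pixel columns grow to the right and rows downward; lengths in m; the calibration is good to about 2 mm. A picture is of the moment at which its call begins. There is no depth.
- robot.close_job(): hands the job in; it is judged then, once.
Trained networks look in a picture, given as the dict that the camera call returned (one of the last four; its "shot" number tells which), for a name from the list of things; names that differ only in an ending like _2 or _b are one class to them, and where a whole thing is asked for, a point or a joint stands for the part that bears it (a point fixed in the world has none). Each returns a list of dicts, best first, with "conf" (0 to 1); they miss things now and then, are a little off and sometimes report something else, mostly with a low value. They report only what shows in the picture. A call takes as long as a camera call.
- robot.boxes_of(picture, name): "position" ([x, y, z] in m, in the coordinates of the camera as it stood for that picture, good to about 4 mm: the middle of the surface that is visible of it).
- robot.mark_of(picture, name): "position" ([x, y, z] in m, in the coordinates of the camera as it stood for that picture, good to about 4 mm: a listed point, or the origin of a listed thing).
The state is a dict: "clock": time; "qpos": joint angles; "joint_velocities": joint speeds; "joint_efforts": joint torques, N m; "eef_pos": TCP position; "orientation": TCP orientation; "wrist_force": force on the tool from outside, world axes, zero at the start; "moment": the same for the moment, N m; "width": finger opening in m; "grip_force": force on a finger pad.
Only numpy, scipy, OpenCV 4.12 (cv2) and the standard library are available. Lean on these libraries where they do the work, as an engineer would, in place of code of your own. Each camera call takes 0.05 s, during which the arm holds its last target. There are 200 camera calls.

### The job

Put the tube mixer on the bench into gear: first slide the blue gear knob fully home towards the carousel so that the sprung brass pinion presses against the toothed rim, then take the black crank peg and gently rock or turn the carousel until the pinion's tooth drops fully into a gap of the rim. Feel for it: as soon as the tooth is in, the carousel comes up against it, so stop there and never press the teeth together with more than 20 N. Leave the knob home, the teeth in mesh, the carousel still, and the things around the mixer where they are.

Things in the scene. Friction and masses are not known exactly. Their poses are not given: they have to be found in the camera images.
- mixer: Tube mixer: cream/mint box 200 (x) x 300 (y) mm, top 80 mm above the table, fixed. Origin: centre of its underside; x points away from its front panel, y along its long side from the gear knob towards the carousel, z up. On top: round white carousel with steel toothed rim at the +y end, blue gear knob at the -y end, brass pinion between.
- knob (a point): Centre (half-way up) of the blue gear knob: upright round post, 22 mm diameter, 50 mm tall, on a dark plate (50 x 50 mm) that slides along the mixer's y, 16 mm in all. Grip it across the slide direction or push it from behind. Sliding takes about 8 N, up to 15 N with the pinion spring; it stays where it is left.
- gear_slide (a joint): Position of the gear knob's slide in m: 0 = out of gear, 0.016 = fully home against its stop, the knob having moved along the mixer's +y towards the carousel.
- crank (a point): Centre of the carousel's upright black crank peg: 14 mm diameter, 50 mm tall above the white face, 48 mm from the vertical axis, at the start on the mixer's -x side. Turns the carousel either way without end; about 3 N at the peg, up to 9 N while the pinion drags on the rim. Vials and hub stand up to 30 mm above the white face, within 28 mm of the axis.
- spindle (a point): Point on the vertical axis of the carousel, at the height of its white upper face (98 mm above the table).
- carousel: The whole turning carousel: white disc with crank peg, vials and a steel toothed rim; rim outer radius 62 mm, 12 mm thick, with 8 evenly spaced gaps 11 mm wide, 12 mm deep, between broad teeth. Origin on its axis; its orientation tells the crank peg's angle only. At the start a broad tooth, never a gap, faces the pinion; where the gaps lie relative to the crank peg differs each time.
- pinion: Brass pinion carried by the knob's plate; braked, does not turn. Origin: centre of its underside. Its foremost tooth, 8 mm wide, points along the mixer's +y. Sprung: a broad tooth of the rim pushes it back up to 8 mm (3 to 5.5 N); it jumps forward when a gap comes. Sideways it gives about 1 mm per 3 N; in mesh, after 1 to 3 mm of play, 2 to 4 N per mm is felt at the crank peg.
- tooth_tip (a point): Tip of the pinion's foremost tooth, half-way up its thickness: 54 mm from the carousel's axis when in mesh with the knob home, 60 to 62 mm when pressed against a broad tooth, 66 to 70 mm at the start.
- reagent: Bystander: small white-capped bottle, 28 mm across, 55 mm tall, standing on the mixer's far left corner. Origin at the centre of its underside.
- tube_rack: Bystander: white tube rack 70 x 160 mm, 90 mm tall, with capped tubes, standing beside the mixer's right side. Origin at the centre of its underside.
- specimen_jar: Bystander: jar with orange lid, 60 mm across, 70 mm tall, beyond the mixer. Origin at the centre of its underside.
- tape_roll: Bystander: roll of paper tape, 70 mm across, 20 mm tall, to the left of the mixer. Origin at the centre of its underside.
- timer: Bystander: grey bench timer 60 x 75 x 22 mm, on the table's left. Origin at the centre of its underside.
- beaker: Bystander: clear plastic beaker, 70 mm across, 90 mm tall, beyond the mixer. Origin at the centre of its underside.
- loupe_box: Bystander: blue case 50 x 110 x 30 mm, on the table's right. Origin at the centre of its underside.

How it is judged:
By the outcome, as a careful person would: the job done as asked, in the order asked, and still so for the second after the job is handed in, with the robot touching nothing.
It also fails if it takes over 54 s, if anything falls off the work surface, if the arm or the gripper's body presses on something with over 40 N, if the wrist force passes 120 N, or if a joint passes its speed limit or range.

## Working session

There is one attempt and no reset: what is moved stays moved. The work goes in short steps, Python scripts to look and compute and a tool call to move; the robot and the scene stay as the last step left them, time stands still between calls to the robot, and variables do not carry over. Pictures are saved under pics/ and viewed, at most 10 in all, crops included, and the job is handed in when it is done.

Besides the shell and the picture viewer there is one more tool, called by a JSON object that holds its "api" and its "payload", one argument or row to a line. move_arm: Moves the arm, as the interface text tells. Its arguments: {"type":"object","properties":{"targets":{"type":"array","items":{"type":"array","items":{"type":"number"}}},"squeeze":{"type":"number"}},"required":["targets"]}

```bash
mkdir -p pics; cat > h.py <<'E'
import numpy as np, cv2
from scipy.spatial.transform import Rotation as Ro
from station import robot
def marks(cams, names):
    out={}
    for c in cams:
        p=robot.grab_frame(c)
        for n in names:
            r=robot.mark_of(p,n)
            if r:
                w=np.array(p["R"]).T@(np.array(r[0]["position"])-np.array(p["t"]))
                out.setdefault(n,[]).append((c,round(r[0]["conf"],2),np.round(w,4).tolist()))
        last=p
    return out
def totool(v):
    s=robot.get_state(); return Ro.from_quat(s["orientation"]).inv().apply(v)*1000
E
python3 - <<'E'
from h import *
for c in("scene","side"): cv2.imwrite(f"pics/{c}0.png",robot.grab_frame(c)["image"])
m=marks(["scene","side","wrist"],["mixer","knob","crank","spindle","tooth_tip","pinion","reagent","tube_rack"])
for k in m:print(k,*m[k],sep="\n  ")
s=robot.get_state();print(s["clock"],s["eef_pos"],s["orientation"],s["wrist_force"])
print(Ro.from_quat(s["orientation"]).as_matrix().round(3))
E
```

```text
mixer
  ('scene', 0.76, [0.5453, 0.0922, 0.0038])
  ('side', 0.63, [0.418, 0.4315, -0.0031])
  ('wrist', 0.76, [0.5448, 0.0973, -0.0014])
knob
  ('scene', 0.97, [0.5513, 0.0145, 0.1137])
  ('side', 0.77, [0.5463, 0.0177, 0.1058])
  ('wrist', 0.82, [0.5532, 0.0149, 0.1129])
crank
  ('scene', 0.79, [0.4856, 0.1635, 0.122])
  ('side', 0.81, [0.4861, 0.1654, 0.1214])
spindle
  ('scene', 0.74, [0.5316, 0.166, 0.1005])
  ('side', 0.95, [0.5329, 0.1615, 0.0979])
tooth_tip
  ('scene', 0.63, [0.5414, 0.0932, 0.0932])
  ('side', 0.6, [0.5454, 0.0921, 0.0872])
  ('wrist', 0.83, [0.5422, 0.0913, 0.0898])
pinion
  ('scene', 0.61, [0.4681, -0.4568, 0.001])
  ('side', 0.53, [0.5404, 0.0709, 0.0812])
  ('wrist', 0.73, [0.5459, 0.0752, 0.082])
reagent
  ('scene', 0.74, [0.6015, 0.2366, 0.0822])
  ('side', 0.47, [0.6025, 0.2391, 0.0824])
tube_rack
  ('scene', 0.96, [0.5954, -0.1211, -0.0029])
  ('side', 0.97, [0.5893, -0.1216, -0.0034])
  ('wrist', 0.66, [0.593, -0.1236, -0.0015])
1.45 [ 6.75009083e-01 -2.03102539e-05  2.31286160e-01] [ 7.07115240e-01  7.07098321e-01  7.29295494e-06 -2.07374749e-05] [-0.42319985 -1.00583254 -0.18012742]
[[ 0.  1. -0.]
 [ 1. -0.  0.]
 [ 0. -0. -1.]]
```

View pics/scene0.png

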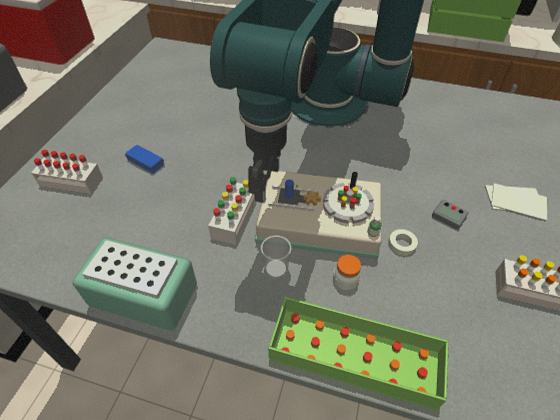

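View pics/side0.png

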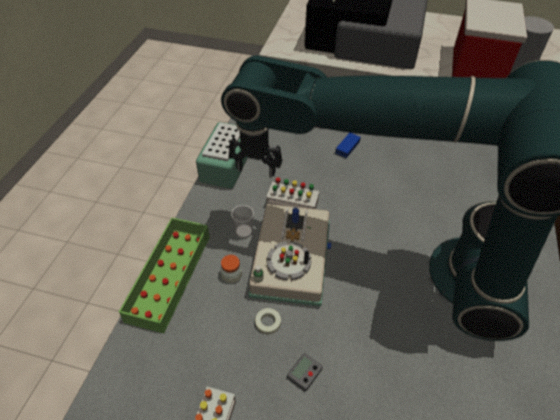

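The scene picture shows the knob at about (290,188), the carousel at (350,203) and the peg at (354,178). The side picture agrees. The mixer's yaw is about 0.127 rad. I'll move above the knob and look from near.

{"api": "move_arm", "payload": {
  "targets": [
    [5,-40,10,0,0,-0.06,1],
    [10,-80,25,0,0,-0.127,1],
    [15,-118,40,0,0,-0.127,1],
    [15,-124,50,0,0,-0.127,0.6],
    [15,-124,50,0,0,-0.127,0.6]
  ]
}}

```text
clock: 1.87
eef_pos: [0.5486, 0.0152, 0.1797]
orientation: [0.661, 0.751, -0.001, -0.001]
wrist_force: [0.2, 0.7, -0.5]
width: 0.064
grip_force: 0.0
```

```bash
python3 - <<'E'
from h import *
m=marks(["wrist","side","scene"],["knob","spindle","crank","tooth_tip","pinion"])
for k in m:print(k,*m[k],sep="\n  ")
p=robot.grab_frame("wrist");cv2.imwrite("pics/w1.png",p["image"])
s=robot.get_state();print(s["clock"],s["eef_pos"],s["width"],s["wrist_force"])
E
```

```text
knob
  ('wrist', 0.87, [0.5535, 0.0141, 0.1148])
  ('side', 0.97, [0.5459, 0.0166, 0.1112])
  ('scene', 0.85, [0.5514, 0.0134, 0.1112])
spindle
  ('wrist', 0.41, [0.5465, 0.0747, 0.0834])
  ('side', 0.71, [0.5337, 0.1641, 0.0993])
tooth_tip
  ('wrist', 0.73, [0.5434, 0.0911, 0.0879])
  ('side', 0.57, [0.5437, 0.0951, 0.0879])
  ('scene', 0.58, [0.5445, 0.0948, 0.0959])
pinion
  ('wrist', 0.67, [0.5544, 0.0138, 0.1145])
  ('side', 0.53, [0.5403, 0.0755, 0.0811])
  ('scene', 0.74, [0.5409, 0.0691, 0.0873])
crank
  ('scene', 0.74, [0.4849, 0.1658, 0.1236])
2.8167 [0.55099187 0.01500075 0.18131906] 0.05151945538331095 [ 0.28562376 -1.12371742 -0.21263344]
```

View pics/w1.png

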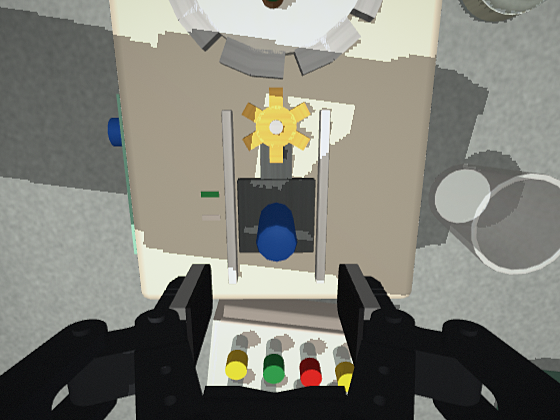

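The wrist picture shows the knob at (277,238), centred between the fingers and in line with the rails, so the yaw is right. Rim gaps appear near (213,48) and (295,65). The nearest one is about 10 mm to the mixer's +x side of the pinion tooth at x=277. Next I'll descend and grip.

{"api": "move_arm", "payload": {
  "targets": [
    [0,0,35,0,0,0,0.6],
    [0,0,70,0,0,0,0.6],
    [0,0,76,0,0,0,0.6],
    [0,0,76,0,0,0,0],
    [0,0,76,0,0,0,0]
  ],
  "squeeze": 40
}}

```text
clock: 3.23
eef_pos: [0.5514, 0.015, 0.1067]
orientation: [0.661, 0.751, 0.0, 0.0]
wrist_force: [-0.2, 0.4, 0.6]
width: 0.0281
grip_force: 0.0
```

{"api": "move_arm", "payload": {
  "targets": [
    [0,0,0,0,0,0,0],
    [0,0,0,0,0,0,0],
    [0,0,0,0,0,0,0],
    [0,0,0,0,0,0,0]
  ]
}}

```text
clock: 3.57
eef_pos: [0.5519, 0.015, 0.1075]
orientation: [0.661, 0.751, 0.001, 0.001]
wrist_force: [1.0, 1.0, 7.3]
width: 0.0206
grip_force: 40.9
```

Gripped. Now I'll slide it home in steps along tool +x.

{"api": "move_arm", "payload": {
  "targets": [
    [4,0,0,0,0,0,0],
    [7,0,0,0,0,0,0],
    [10,0,0,0,0,0,0],
    [12,0,0,0,0,0,0],
    [12,0,0,0,0,0,0]
  ]
}}

```text
clock: 3.98
eef_pos: [0.5505, 0.0259, 0.1075]
orientation: [0.661, 0.75, 0.0, 0.002]
wrist_force: [0.6, -9.2, 6.6]
width: 0.0209
grip_force: 40.9
```

{"api": "move_arm", "payload": {
  "targets": [
    [2,0,0,0,0,0,0],
    [3,0,0,0,0,0,0],
    [4,0,0,0,0,0,0],
    [4,0,0,0,0,0,0],
    [4,0,0,0,0,0,0]
  ]
}}

```text
clock: 4.4
eef_pos: [0.5502, 0.0287, 0.1075]
orientation: [0.661, 0.75, -0.0, 0.003]
wrist_force: [2.8, -19.4, 6.8]
width: 0.0211
grip_force: 40.9
```

{"api": "move_arm", "payload": {
  "targets": [
    [1,0,0,0,0,0,0],
    [2,0,0,0,0,0,0],
    [2,0,0,0,0,0,0],
    [2,0,0,0,0,0,0]
  ]
}}

```text
clock: 4.73
eef_pos: [0.5501, 0.0289, 0.1075]
orientation: [0.661, 0.75, -0.002, 0.004]
wrist_force: [4.2, -36.1, 5.7]
width: 0.021
grip_force: 40.7
```

```bash
python3 - <<'E'
from h import *
m=marks(["wrist","side","scene"],["knob","tooth_tip","pinion"])
for k in m:print(k,*m[k],sep="\n  ")
s=robot.get_state();print(s["clock"],s["eef_pos"],s["width"],s["wrist_force"])
E
```

```text
knob
  ('wrist', 0.86, [0.5535, 0.0285, 0.1143])
  ('side', 0.79, [0.5502, 0.0287, 0.1089])
  ('scene', 0.56, [0.5495, 0.0297, 0.1123])
tooth_tip
  ('wrist', 0.86, [0.5408, 0.0972, 0.0873])
  ('side', 0.47, [0.5423, 0.0998, 0.0852])
  ('scene', 0.74, [0.5438, 0.0984, 0.0955])
pinion
  ('wrist', 0.68, [0.5448, 0.0798, 0.0809])
  ('side', 0.4, [0.5372, 0.0783, 0.0818])
  ('scene', 0.67, [0.5427, 0.0761, 0.0845])
5.3333 [0.55012395 0.02887844 0.10748635] 0.020656874731234807 [  4.81207875 -36.20020552   5.59775055]
```

Hard stop: the force rose 17 N in 0.2 mm, so the knob is home. I'll relax the push, open, and rise.

{"api": "move_arm", "payload": {
  "targets": [
    [-1.5,0,0,0,0,0,0],
    [-3,0,0,0,0,0,0],
    [-3.5,0,0,0,0,0,0.5],
    [-3.5,0,0,0,0,0,0.6],
    [-3.5,0,0,0,0,0,0.6]
  ]
}}

```text
clock: 5.75
eef_pos: [0.5492, 0.0295, 0.1057]
orientation: [0.661, 0.751, 0.0, 0.0]
wrist_force: [-0.5, -0.0, -0.4]
width: 0.0514
grip_force: 0.0
```

{"api": "move_arm", "payload": {
  "targets": [
    [0,0,0,0,0,0,0.6],
    [0,0,-35,0,0,0,0.6],
    [0,0,-75,0,0,0,0.6],
    [0,0,-105,0,0,0,0.6],
    [0,0,-105,0,0,0,0.6]
  ]
}}

```text
clock: 6.17
eef_pos: [0.5508, 0.0296, 0.2173]
orientation: [0.661, 0.751, 0.003, 0.003]
wrist_force: [0.7, -0.6, 1.4]
width: 0.0513
grip_force: 0.0
```

```bash
python3 - <<'E'
from h import *
m=marks(["wrist","side","scene"],["knob","tooth_tip","pinion","crank","spindle"])
for k in m:print(k,*m[k],sep="\n  ")
p=robot.grab_frame("wrist");cv2.imwrite("pics/w2.png",p["image"])
s=robot.get_state();print(s["clock"],s["eef_pos"],s["width"],s["wrist_force"])
E
```

```text
knob
  ('wrist', 0.6, [0.5485, 0.0283, 0.1115])
  ('side', 0.77, [0.5461, 0.0309, 0.1087])
  ('scene', 0.82, [0.5517, 0.0275, 0.1126])
tooth_tip
  ('wrist', 0.9, [0.5405, 0.0978, 0.0888])
  ('side', 0.56, [0.5425, 0.1053, 0.0861])
  ('scene', 0.58, [0.5432, 0.099, 0.0956])
pinion
  ('wrist', 0.75, [0.5453, 0.0774, 0.081])
  ('side', 0.65, [0.5408, 0.0785, 0.0836])
  ('scene', 0.75, [0.536, 0.0733, 0.0866])
spindle
  ('wrist', 0.31, [0.534, 0.1608, 0.088])
  ('side', 0.88, [0.5334, 0.1618, 0.0976])
  ('scene', 0.63, [0.5319, 0.1673, 0.0989])
crank
  ('side', 0.93, [0.4847, 0.1652, 0.1227])
  ('scene', 0.85, [0.4843, 0.1669, 0.1224])
7.1167 [0.54918186 0.02936359 0.21031613] 0.051215226868947084 [ 0.05731654  0.49958571 -0.78442293]
```

View pics/w2.png

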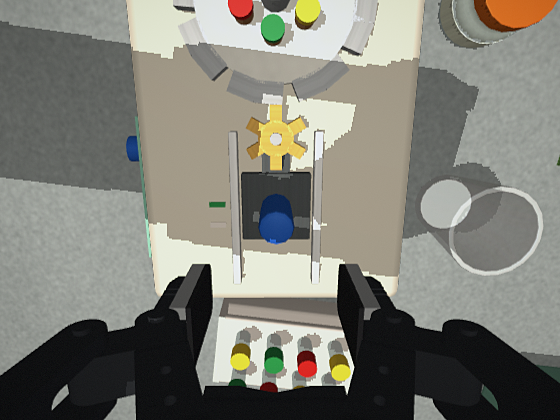

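The wrist picture shows the knob home at (277,218) and the brass tooth at (275,100) pressed on a broad tooth. The next gap is at about (290,92), roughly 10 mm to the mixer's +x side. So the carousel has to turn clockwise about 0.17 rad, which means the peg goes about 8 mm towards +y. I'll go above the peg and turn the tool so the fingers close tangentially.

{"api": "move_arm", "payload": {
  "targets": [
    [36,-11,0,0,0,0.12,0.6],
    [72,-23,0,0,0,0.24,0.6],
    [108,-34,0,0,0,0.36,0.6],
    [144,-46,0,0,0,0.48,0.6],
    [144,-46,0,0,0,0.6,0.6]
  ]
}}

```text
clock: 7.53
eef_pos: [0.4833, 0.1702, 0.2106]
orientation: [0.852, 0.524, 0.0, -0.001]
wrist_force: [-0.5, -0.9, -0.3]
width: 0.0513
grip_force: 0.0
```

{"api": "move_arm", "payload": {
  "targets": [
    [0,0,0,0,0,0.12,0.6],
    [0,0,0,0,0,0.24,0.6],
    [0,0,0,0,0,0.36,0.6],
    [0,0,0,0,0,0.48,0.6],
    [0,0,0,0,0,0.6,0.6]
  ]
}}

```text
clock: 7.95
eef_pos: [0.4853, 0.1665, 0.2104]
orientation: [0.969, 0.248, 0.0, -0.0]
wrist_force: [0.1, 0.4, -0.4]
width: 0.0512
grip_force: 0.0
```

{"api": "move_arm", "payload": {
  "targets": [
    [0,0,0,0,0,0.12,0.6],
    [0,0,0,0,0,0.24,0.6],
    [0,0,0,0,0,0.36,0.6],
    [0,0,0,0,0,0.48,0.6],
    [0,0,0,0,0,0.54,0.6]
  ]
}}

```text
clock: 8.37
eef_pos: [0.4853, 0.1664, 0.2103]
orientation: [1.0, -0.02, 0.0, 0.0]
wrist_force: [0.3, 0.2, 0.9]
width: 0.0515
grip_force: 0.0
```

```bash
python3 - <<'E'
from h import *
p=robot.grab_frame("wrist");cv2.imwrite("pics/w3.png",p["image"])
m=marks(["wrist","side","scene"],["crank","spindle","tooth_tip"])
for k in m:print(k,*m[k],sep="\n  ")
s=robot.get_state();print(s["clock"],s["eef_pos"],s["width"],s["wrist_force"],s["qpos"])
print(Ro.from_quat(s["orientation"]).as_matrix().round(3))
E
```

```text
crank
  ('wrist', 0.65, [0.4845, 0.1634, 0.1236])
  ('side', 0.9, [0.4867, 0.1654, 0.1199])
  ('scene', 0.9, [0.4874, 0.1638, 0.1249])
spindle
  ('wrist', 0.87, [0.5328, 0.1643, 0.0961])
  ('side', 0.87, [0.53, 0.1662, 0.0984])
  ('scene', 0.79, [0.5338, 0.1639, 0.0998])
tooth_tip
  ('wrist', 0.67, [0.5435, 0.1016, 0.0892])
  ('side', 0.65, [0.5427, 0.1012, 0.0893])
  ('scene', 0.51, [0.5418, 0.101, 0.0946])
9.0167 [0.48532535 0.16638757 0.21032798] 0.05145601958246994 [-0.68218594  0.62049767 -0.79152339] [ 2.80552921e-01 -2.35965289e-01  1.81181463e+00  6.75804040e-06
  1.56571039e+00  1.88465442e+00]
[[ 0.999 -0.033  0.   ]
 [-0.033 -0.999  0.   ]
 [ 0.    -0.    -1.   ]]
```

View pics/w3.png

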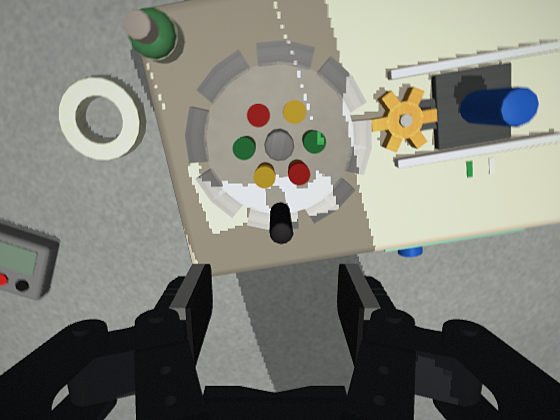

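The picture shows the peg top at (281,210), about 2 mm to the right of the finger middle (275). The pinion tip is at (372,123) and the nearest gap at about (361,102), which confirms clockwise (peg towards +y). Next I'll descend and close gently.

{"api": "move_arm", "payload": {
  "targets": [
    [0,2,35,0,0,0,0.6],
    [0,2,70,0,0,0,0.6],
    [0,2,98,0,0,0,0.5],
    [0,2,98,0,0,0,0.3],
    [0,2,98,0,0,0,0.3]
  ],
  "squeeze": 20
}}

```text
clock: 9.43
eef_pos: [0.4848, 0.1643, 0.112]
orientation: [1.0, -0.017, -0.001, 0.0]
wrist_force: [-0.6, -0.2, 0.7]
width: 0.0254
grip_force: 0.0
```

{"api": "move_arm", "payload": {
  "targets": [
    [0,0,0,0,0,0,0.15],
    [0,0,0,0,0,0,0],
    [0,0,0,0,0,0,0],
    [0,0,0,0,0,0,0],
    [0,0,0,0,0,0,0]
  ]
}}

```text
clock: 9.85
eef_pos: [0.4858, 0.1644, 0.1143]
orientation: [1.0, -0.017, 0.001, -0.0]
wrist_force: [-3.5, -4.7, 4.8]
width: 0.0132
grip_force: 22.2
```

{"api": "move_arm", "payload": {
  "targets": [
    [0,-0.8,0,0,0,0.017,0],
    [0,-1.6,0,0,0,0.034,0],
    [0.1,-2.4,0,0,0,0.051,0],
    [0.1,-3.2,0,0,0,0.067,0],
    [0.1,-3.2,0,0,0,0.067,0]
  ]
}}

```text
clock: 10.27
eef_pos: [0.4861, 0.1674, 0.1142]
orientation: [0.999, -0.051, 0.001, 0.0]
wrist_force: [-4.0, -6.2, 5.1]
width: 0.0132
grip_force: 22.3
```

{"api": "move_arm", "payload": {
  "targets": [
    [0,-0.8,0,0,0,0.017,0],
    [0.1,-1.6,0,0,0,0.034,0],
    [0.1,-1.6,0,0,0,0.034,0]
  ]
}}

```text
clock: 10.52
eef_pos: [0.4863, 0.169, 0.1143]
orientation: [0.998, -0.068, 0.001, 0.0]
wrist_force: [-4.4, -5.6, 5.2]
width: 0.0133
grip_force: 22.4
```

{"api": "move_arm", "payload": {
  "targets": [
    [0.1,-0.8,0,0,0,0.017,0],
    [0.2,-1.6,0,0,0,0.034,0],
    [0.2,-1.6,0,0,0,0.034,0]
  ]
}}

```text
clock: 10.77
eef_pos: [0.4866, 0.1708, 0.1143]
orientation: [0.996, -0.085, 0.001, -0.0]
wrist_force: [-4.8, -3.6, 5.6]
width: 0.0136
grip_force: 22.4
```

{"api": "move_arm", "payload": {
  "targets": [
    [0.1,-0.8,0,0,0,0.017,0],
    [0.1,-0.8,0,0,0,0.017,0]
  ]
}}

```text
clock: 10.93
eef_pos: [0.4867, 0.1714, 0.1143]
orientation: [0.996, -0.093, 0.001, -0.0]
wrist_force: [-5.7, -4.4, 6.5]
width: 0.0132
grip_force: 22.5
```

{"api": "move_arm", "payload": {
  "targets": [
    [0.1,-0.8,0,0,0,0.017,0],
    [0.1,-0.8,0,0,0,0.017,0]
  ]
}}

```text
clock: 11.1
eef_pos: [0.4869, 0.1721, 0.1143]
orientation: [0.995, -0.102, 0.001, 0.0]
wrist_force: [-8.0, -7.0, 7.6]
width: 0.0131
grip_force: 22.6
```

```bash
python3 - <<'E'
from h import *
m=marks(["wrist","side","scene"],["spindle","tooth_tip"])
for k in m:print(k,*m[k],sep="\n  ")
s=robot.get_state();print(s["clock"],s["eef_pos"],s["wrist_force"])
p=robot.grab_frame("wrist");cv2.imwrite("pics/w4.png",p["image"])
E
```

```text
spindle
  ('wrist', 0.71, [0.5318, 0.1674, 0.0948])
  ('side', 0.65, [0.5344, 0.1621, 0.0971])
  ('scene', 0.84, [0.5322, 0.1644, 0.0999])
tooth_tip
  ('wrist', 0.64, [0.5388, 0.1046, 0.0884])
  ('side', 0.61, [0.5398, 0.1067, 0.0897])
  ('scene', 0.63, [0.539, 0.1071, 0.0959])
11.55 [0.48686526 0.17205762 0.11424401] [-8.58241776 -6.92137833  6.72477668]
```

View pics/w4.png

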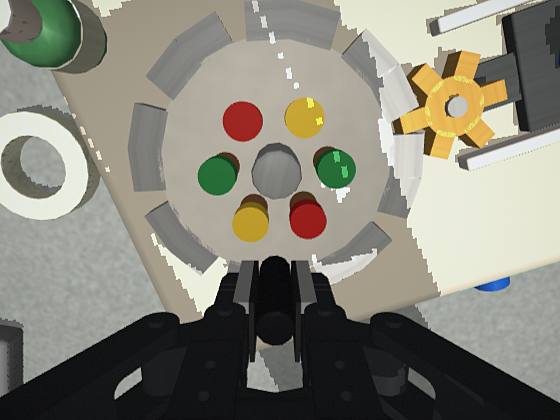

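The wrist picture shows the tooth tip at (395,125), inside the gap between the teeth at (380,80) and (405,175). The drag force had fallen and is now rising at about 3 N/mm, so the carousel has come up against the tooth. I'll ease back slightly and check the seating.

{"api": "move_arm", "payload": {
  "targets": [
    [-0.1,0.8,0,0,0,-0.017,0],
    [-0.1,0.8,0,0,0,-0.017,0]
  ]
}}

```text
clock: 11.77
eef_pos: [0.4867, 0.1715, 0.1143]
orientation: [0.996, -0.092, 0.001, -0.0]
wrist_force: [-6.4, -4.7, 6.0]
width: 0.0134
grip_force: 22.4
```

{"api": "move_arm", "payload": {
  "targets": [
    [-0.1,0.8,0,0,0,-0.017,0],
    [-0.1,0.8,0,0,0,-0.017,0]
  ]
}}

```text
clock: 11.93
eef_pos: [0.4866, 0.1709, 0.1142]
orientation: [0.996, -0.084, 0.001, -0.0]
wrist_force: [-5.5, -3.4, 7.4]
width: 0.0133
grip_force: 22.5
```

```bash
python3 - <<'E'
from h import *
m=marks(["wrist","side","scene"],["spindle","tooth_tip","knob"])
for k in m:print(k,*m[k],sep="\n  ")
s=robot.get_state();print(s["clock"],s["eef_pos"],s["wrist_force"])
p=robot.grab_frame("wrist");cv2.imwrite("pics/w5.png",cv2.resize(p["image"][40:220,300:540],None,fx=3,fy=3,interpolation=cv2.INTER_CUBIC))
E
```

```text
spindle
  ('wrist', 0.78, [0.5323, 0.1662, 0.0951])
  ('side', 0.89, [0.5328, 0.1604, 0.1001])
  ('scene', 0.79, [0.5312, 0.1626, 0.0997])
tooth_tip
  ('wrist', 0.64, [0.536, 0.1056, 0.0873])
  ('side', 0.62, [0.6023, 0.2409, 0.0811])
  ('scene', 0.57, [0.5387, 0.1057, 0.0957])
knob
  ('side', 0.42, [0.5502, 0.0335, 0.1086])
  ('scene', 0.93, [0.549, 0.0268, 0.1101])
12.5333 [0.48660099 0.17084443 0.11425438] [-5.19262503 -3.05416781  7.53288645]
```

View pics/w5.png

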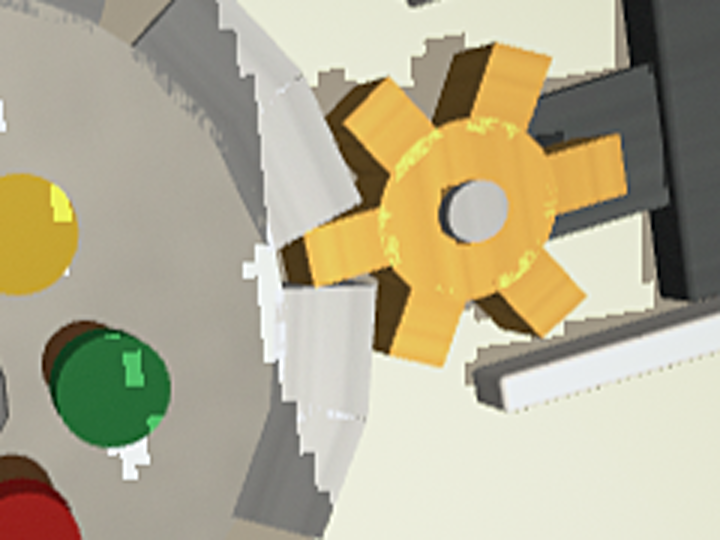

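The crop shows the brass tooth at (300,255) about 8 mm deep between the two rim teeth, with play on both sides, so it is fully meshed. Now I'll release and withdraw straight up.

{"api": "move_arm", "payload": {
  "targets": [
    [0,0,0,0,0,0,0.15],
    [0,0,0,0,0,0,0.3],
    [0,0,0,0,0,0,0.4],
    [0,0,0,0,0,0,0.5],
    [0,0,0,0,0,0,0.5]
  ]
}}

```text
clock: 13.0
eef_pos: [0.4862, 0.1709, 0.1126]
orientation: [0.996, -0.084, 0.0, -0.0]
wrist_force: [0.3, -0.2, 0.3]
width: 0.0429
grip_force: 0.0
```

{"api": "move_arm", "payload": {
  "targets": [
    [0,0,-25,0,0,0,0.5],
    [0,0,-60,0,0,0,0.5],
    [0,0,-95,0,0,0,0.5],
    [0,0,-110,0,0,0,0.5],
    [0,0,-110,0,0,0,0.5]
  ]
}}

```text
clock: 13.42
eef_pos: [0.4872, 0.1711, 0.2267]
orientation: [0.996, -0.084, 0.003, -0.001]
wrist_force: [-0.1, -0.3, 0.3]
width: 0.043
grip_force: 0.0
```

```bash
python3 - <<'E'
from h import *
m=marks(["wrist","side","scene"],["spindle","tooth_tip","knob","crank"])
for k in m:print(k,*m[k],sep="\n  ")
s=robot.get_state();print(s["clock"],s["eef_pos"],s["wrist_force"])
p=robot.grab_frame("wrist");cv2.imwrite("pics/w6.png",p["image"])
E
```

```text
spindle
  ('wrist', 0.62, [0.5317, 0.1644, 0.096])
  ('side', 0.65, [0.5306, 0.1632, 0.0964])
  ('scene', 0.78, [0.5298, 0.164, 0.099])
tooth_tip
  ('wrist', 0.6, [0.5397, 0.1057, 0.0882])
  ('side', 0.54, [0.5365, 0.1066, 0.0853])
  ('scene', 0.53, [0.5401, 0.1069, 0.0945])
knob
  ('wrist', 0.85, [0.5509, 0.0272, 0.1123])
  ('side', 0.84, [0.547, 0.029, 0.1091])
  ('scene', 0.89, [0.5465, 0.0276, 0.113])
crank
  ('wrist', 0.59, [0.4858, 0.1728, 0.1192])
  ('side', 0.65, [0.4851, 0.1743, 0.1199])
  ('scene', 0.84, [0.4866, 0.173, 0.1235])
14.1667 [0.4860867  0.17070851 0.22228045] [ 0.40072921 -0.92432737 -0.38083211]
```

View pics/w6.png

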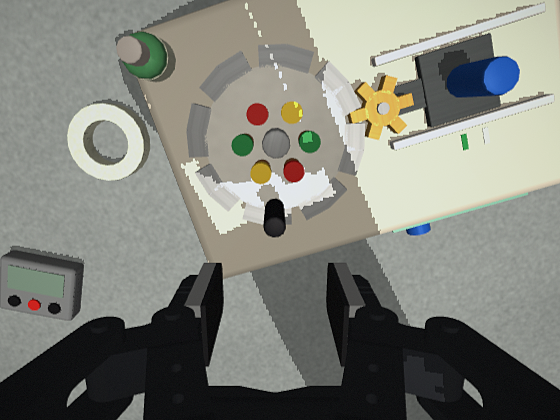

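The picture shows the tooth still in its gap at (352,118), the peg free at (275,215) and the knob home.

```bash
python3 -c "
from station import robot
print(robot.close_job())"
```

```text
the job is handed in; nothing more can be done
None
```

The job is handed in at about 14 s: the knob is home against its stop, the pinion tooth sits in a rim gap (peg force topped out around 11 N), and the gripper is clear, with the bystanders never touched.

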